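# Set a spring punch square on a layout mark

## Task

Draw the spring-loaded centre punch (brass body, red cap) out of the rack and set its point on the ringed cross on the wooden workpiece, square to its tilted face. Press lightly until the spring nose is about half way in (5 mm of its 10 mm travel) and finish like that, still gripping the punch and holding it pressed on the mark. Never drive the nose right in, which would fire the punch; leave the table's tilt and the other things as they are.

Things in the scene. Friction and masses are not known exactly. Their poses are not given: they have to be found in the camera images.
- punch_grip (a point): centre of the punch's grip, on its axis, 95 mm from the tip (nose out); z runs from the tip to the cap. Grip: upright knurled brass cylinder 18 mm in diameter. At the start this point is 50 mm above the rack's top, the cap's top 35 mm higher; neighbours 47 mm away
- punch_tip (a point): the point of the punch's nose; z runs from the tip to the cap. It moves with the nose
- punch_nose (a joint): how far the spring nose is pushed in, m: 0 out, 0.010 fully in (fires). The push needed is about 1.2 N to start, 4.2 N at 0.005, 7.2 N at 0.010
- punch: the spring-loaded centre punch, 130 mm long, 0.07 to 0.14 kg: brass grip, 24 mm red flange 45 to 50 mm from the tip, red cap (21 mm) on the last 12 mm, below the flange a 10 mm steel sleeve 25 mm long, then a 6 mm pointed nose. Stands upright on its flange in one of the rack's three pockets (which one varies), tip 45 mm down. Origin at the tip with the nose out, z to the cap
- work: wooden workpiece 55 x 110 x 22 mm on the plate of a tilting table (base 130 x 172 mm, fixed to the bench; tilt held by stiff friction), clamped at both y ends by steel toes up to 10 mm above its face. The face slopes 13 to 26 degrees down to the left (within 23 degrees) as the robot sees it. Origin: centre of its underside, y along it, z square out of the face
- mark (a point): centre of the marked cross on the face of the workpiece, in a red ring of 8 mm radius; z points square out of the face, x up the slope. 18 mm along y from the workpiece's centre, 71 to 74 mm above the bench
- rack: wooden rack 62 x 150 x 65 mm fixed to the bench, three round pockets (12.5 mm wide, 55 mm deep) in a row along its y at -47, 0 and 47 mm; origin at the centre of its underside. It may stand left or right, with the tilting table on the other side. The doors of a wall cabinet hang over the bench 0.67 m ahead of the robot's base, from 0.4 m up
- nail_set: bystander: nail set with blue handle, 130 mm long, same outline as the punch, stands in another pocket; origin on its axis, 45 mm below the flange
- bradawl: bystander: bradawl with light wooden handle and steel cap, 130 mm long, same outline, stands in another pocket; origin on its axis, 45 mm below the flange
- sanding_block: bystander: reddish brown sanding block 63 x 110 x 35 mm on the bench behind the work; origin at the centre of its underside
- screw_jar: bystander: jar with red lid, 67 mm wide, 85 mm high, on the bench; origin at the centre of its underside
- paint_tin: bystander: cream tin with teal lid, 72 mm wide, 86 mm high, on the bench; origin at the centre of its underside
Things that resemble listed ones, but are neither listed nor needed, are in the scene too. Leave any green look-alike of the punch alone.

How it is judged:
On the way:
1. the punch is drawn clear of the rack, in the gripper (z of punch_tip in the frame of rack above 0.072 m and contact force between punch and rack below 0.1 N and contact force between the fingers and punch above 2 N), for 0.1 s.
At the end, for the whole second after the job is handed in: the punch, in the gripper and still, has its tip within 7 mm of the mark's centre (inside the ring), its axis within 8 degrees of square to the workpiece's face, its nose pushed in by 2 to 8.5 mm, 1 to 12 N between it and the workpiece, and does not touch the rack (distance between punch_tip and mark below 0.007 m and angle between the z axis of punch_tip and the z axis of mark, either way round below 0.14 rad and value of joint punch_nose between 0.002 and 0.0085 m and contact force between punch and work between 1 and 12 N and contact force between the fingers and punch above 2 N and contact force between punch and rack below 0.1 N and linear speed of punch below 0.01 m/s); the arm keeps its last pose, push and grip.
It fails at once if the punch's nose is driven right in (past 9.5 mm): it fires (value of joint punch_nose above 0.0095 m).
It fails at once if the table's tilt is knocked off its setting (mark moved by over 6 mm) (distance of mark from where it was at the start of the episode above 0.006 m).
It fails at once if a bystander is moved by over 20 mm (distance of any of nail_set, bradawl, sanding_block, screw_jar, paint_tin from where it was at the start of the episode above 0.02 m).
It also fails if it takes over 48 s, if anything falls off the work surface, if the arm or the gripper's body presses on something with over 40 N, if the wrist force passes 120 N, or if a joint passes its speed limit or range.

## Robot

A 6-joint arm with a two-finger parallel gripper is mounted at the origin on a cart in front of the work surface, level with it; the furniture and walls round the work are solid. World frame = base frame: x ahead of the robot, y to its left, z up, the work surface at z = 0. Lengths are in m, angles in rad, forces in N, time in s.
With the tool pointing down it reaches from about 0.325 to 0.9 m from the base axis. Payload 6.1 kg.
Tool frame: the origin (TCP) lies midway between the tips of the shut fingers; the grasp point (between the pads) lies 19 mm behind it; x points along the fingers, y is the direction in which the jaws open and shut, and the axes are right-handed (so a half turn about x gives the same grasp; the last joint's range is limited). The gripper opens to 85 mm and grips with 20 to 120 N. Pads are 22 mm wide; open, the fingers measure 114 mm over their backs; the gripper's body (76 mm by 85 mm) begins 54 mm behind the grasp point. The pads swing forward as they close: fully open they stand 13 mm farther back than shut.
Start: joints at [-1.336, 0.22, 1.526, -0, 1.395, -0.126], TCP at [0.221, -0.585, 0.231] pointing down, gripper open.
Joint ranges: [-2.98, 2.98], [-0.91, 2.08], [0.09, 2.57], [-1.24, 4.39], [0.2, 2.65], [-2.68, 2.68]. Speed limits (rad/s): [2.57, 2.57, 3.01, 3.14, 3.14, 3.14].

## Interface

Orientations are given as [roll, pitch, yaw] about the fixed x, y, z axes, in that order (R = Rz(yaw) Ry(pitch) Rx(roll)).
In Python, from plant import movep, move_l, set_joints, gripper_to, hold, inverse_kinematics, observe, get_image, get_calibration, Unreachable, job_done gives the robot as it stands. Calls block until the motion is done:
- movep(position, orientation): joint-space move of the TCP to a pose.
- move_l(position, feed=0.15, rotation=None, max_force=None): straight line of the TCP; rotation=None keeps the orientation; feed is the mean speed in m/s. With max_force (N) it stops when the force on the tool has changed by that much, and returns True; else False.
- set_joints(angles): joint-space move.
- gripper_to(opening, f_grip=None): finger opening in m; f_grip is the grip in N (None keeps the last); returns when the fingers have stopped.
- hold(seconds).
- inverse_kinematics(position, orientation): joint angles nearest the present ones, or None.
- observe(): the state.
- get_image(name): name is "scene" or "top" or "wrist"; returns (picture, depth): 400x640x3 uint8, red, green, blue; 400x640 float32, m along the optical axis (not along the pixel's ray), 0 where there is no reading.
- get_calibration(name): a dict with "intrinsics" (3x3 intrinsics, pixels), "dist_coeffs" ([k1, k2, p1, p2, k3] as OpenCV has them; the pictures are not rectified), "world_from_camera" (4x4, takes a point from camera to world coordinates). Camera axes: x right, y down, z forward; pixel columns grow to the right and rows downward; lengths in m; the calibration is good to about 2 mm. A picture is of the moment at which its call begins: read the wrist's pose just before it. get_calibration takes no time and is no camera call; for the wrist camera it gives the pose at the moment of the call.
A pose or a line that the arm cannot do raises Unreachable and nothing moves.
- job_done(): hands the job in, once; it reports no verdict.
The state is a dict: "time_s": time; "q": joint angles; "joint_velocities": joint speeds; "joint_torque": joint torques, N m; "eef_pos": TCP position; "tcp_rot": TCP orientation; "ft_force": force on the tool from outside, world axes, zero at the start; "torque": the same for the moment, N m; "opening": finger opening in m.
Only numpy, scipy, OpenCV 4.12 (cv2) and the standard library are available. Lean on these libraries where they do the work, as an engineer would, in place of code of your own. Each camera call takes 0.05 s, during which the arm holds its last target.

## Working session

There is one attempt and no reset: what is moved stays moved. The work goes in short steps, each a Python script; the robot and the scene stay as the last script left them, time stands still between calls to the robot, and variables do not carry over. Pictures are saved under pics/ and viewed, and the job is handed in when it is done.

```bash
mkdir -p pics; ls
cat > h.py <<'E'
from plant import *
import numpy as np, cv2
def save(n,im): cv2.imwrite(f'pics/{n}.png', im[...,::-1])
def world(name,u,v,d,cal=None):
    c=cal or get_calibration(name); K=np.array(c['intrinsics']);D=np.array(c['dist_coeffs']);T=np.array(c['world_from_camera'])
    u=np.atleast_1d(u).astype(float);v=np.atleast_1d(v).astype(float)
    p=cv2.undistortPoints(np.stack([u,v],-1)[:,None],K,D)[:,0]
    P=np.c_[p,np.ones(len(p))]*np.atleast_1d(d)[:,None]
    return P@T[:3,:3].T+T[:3,3]
E
python3 - <<'E'
from h import *
for n in ['scene','top']:
    im,d=get_image(n); save(n+'0',im); np.savez(f'{n}0.npz',im=im,d=d)
    c=get_calibration(n); print(n,c['intrinsics'],c['world_from_camera'],c['dist_coeffs'])
print(observe())
E
```

```text
pics
scene [[399.41362169   0.         308.22328253]
 [  0.         399.41362169 203.11811631]
 [  0.           0.           1.        ]] [[-0.83241145 -0.29882036  0.46668788  0.0146587 ]
 [-0.55403921  0.43132461 -0.71203907  0.85170061]
 [ 0.0114778  -0.85127285 -0.52459774  0.71828721]
 [ 0.          0.          0.          1.        ]] [0.01154622 0.         0.         0.         0.        ]
top [[433.29324797   0.         320.37072274]
 [  0.         433.29324797 196.03042349]
 [  0.           0.           1.        ]] [[-0.00301196 -0.99753702  0.0700772   0.43791131]
 [-0.99988005  0.00193955 -0.0153663   0.0167861 ]
 [ 0.01519254 -0.07011508 -0.99742321  1.41182988]
 [ 0.          0.          0.          1.        ]] [-0.05146196  0.          0.          0.          0.        ]
{'time_s': 0.1, 'q': array([-1.33611472e+00,  2.21164530e-01,  1.52753702e+00, -4.74926063e-06,
        1.39471180e+00, -1.26090650e-01]), 'joint_velocities': array([-0.00021037, -0.00271229, -0.00030789, -0.00091513,  0.00046292,
       -0.00027619]), 'joint_torque': array([ 1.47278292e-04, -4.98241997e+01, -3.90546656e+01, -2.89724630e-04,
        5.76145656e-03,  5.22681759e-06]), 'eef_pos': array([ 0.22049027, -0.58420809,  0.23027661]), 'tcp_rot': array([-1.69431967,  1.56897562,  1.80804607]), 'ft_force': array([ 0.14894058, -0.36292559,  0.33008971]), 'torque': array([-0.01719605, -0.0505967 , -0.01011985]), 'opening': 0.0852477332207397}
```

View pics/scene0.png

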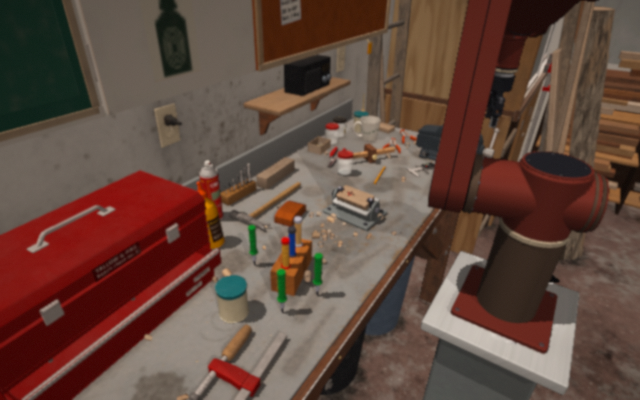

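View pics/top0.png

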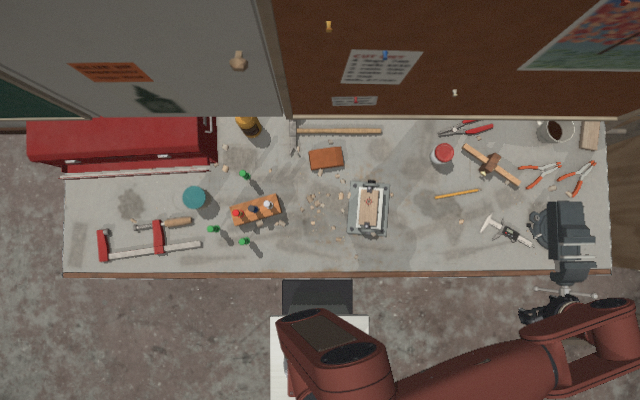

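The scene shows the rack at top-pixel (255,208), with the red-capped punch at its left end (236,213). Green look-alikes stand at (212,229), (243,241) and (244,174), and the workpiece is at (369,208). I'll zoom in.

Run:
```python
from h import *
a=np.load('top0.npz');im=a['im'];d=a['d']
z=cv2.resize(im[160:260,180:400],None,fx=3.6,fy=3.6,interpolation=cv2.INTER_CUBIC);save('topz',z)
b=np.load('scene0.npz')
z=cv2.resize(b['im'][180:320,210:400],None,fx=4,fy=4,interpolation=cv2.INTER_CUBIC);save('scz',z)
for n,a in (('top',a),('scene',b)):
    im=a['im'];d=a['d'];hsv=cv2.cvtColor(im,cv2.COLOR_RGB2HSV)
    for nm,lo,hi in (('red',(0,170,120),(8,255,255)),('green',(50,120,60),(75,255,255)),('blue',(105,120,50),(125,255,255))):
        m=cv2.inRange(hsv,lo,hi);k,l,s,c=cv2.connectedComponentsWithStats(m)
        for i in range(1,k):
            if 8<s[i,4]<400:
                vs,us=np.nonzero(l==i);P=world(n,us,vs,d[vs,us]);print(n,nm,s[i],c[i].round(1),np.median(P,0).round(3),P[:,2].max().round(3))
```

```text
top red [464 120   8   3  13] [467.5 121. ] [ 0.785 -0.494  0.012] 0.016
top red [466 128  14   5  45] [472.8 130.4] [ 0.753 -0.511  0.013] 0.02
top red [519 166  18   3  36] [528.  166.8] [ 0.631 -0.691  0.017] 0.026
top red [559 174   8   6  18] [562.4 176.8] [ 0.598 -0.807  0.018] 0.027
top red [529 177  12  11  23] [534.8 182.3] [ 0.581 -0.714  0.019] 0.025
top red [573 181   9  16  23] [577.  189.3] [ 0.554 -0.856  0.019] 0.025
top red [232 210   7   6  33] [235.4 212.5] [0.48  0.245 0.15 ] 0.154
top green [240 171  10   8  47] [244.  174.3] [0.594 0.226 0.128] 0.135
top green [208 226  12   6  53] [213.3 228.5] [0.434 0.318 0.115] 0.135
top green [239 238  11   7  47] [243.9 240.9] [0.396 0.225 0.127] 0.135
top blue [384  51   3   8  20] [384.9  54.3] [ 0.671 -0.08   0.843] 0.845
top blue [254 207   3   5   9] [255.2 209.2] [0.49  0.192 0.108] 0.124
scene red [326 123  12   6  56] [331.6 125.8] [ 0.859 -0.615  0.082] 0.085
scene red [402 137   2   6  11] [402.5 139.3] [ 0.593 -0.804  0.014] 0.018
scene red [411 137   5   3  12] [412.9 138.1] [ 0.564 -0.862  0.01 ] 0.018
scene r
[... 169 characters left out ...]
  79] [344.5 153.7] [ 0.666 -0.386  0.082] 0.085
scene red [142 237  25  17  62] [153.8 244.8] [0.738 0.417 0.128] 0.13
scene red [281 237   7   8  47] [284.3 240.7] [0.476 0.249 0.147] 0.15
scene red [281 265   9   4  16] [284.9 267.1] [0.472 0.251 0.068] 0.071
scene red [ 62 282  37  24  91] [ 79.6 293.4] [0.728 0.608 0.128] 0.131
scene red [  7 318  36  24  68] [ 25.7 328.7] [0.723 0.711 0.128] 0.132
scene green [248 225   9  30 158] [252.2 239.2] [0.591 0.235 0.095] 0.13
scene green [313 253   9  32 216] [317.4 268.8] [0.39  0.236 0.091] 0.718
scene green [277 270   9  32 221] [281.2 285.4] [0.426 0.33  0.095] 0.718
scene blue [289 233   6  23 100] [291.7 244. ] [0.485 0.206 0.105] 0.141
```

View pics/topz.png

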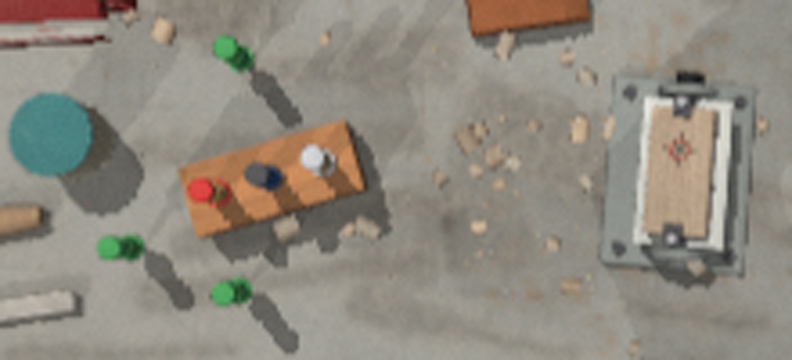

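View pics/scz.png

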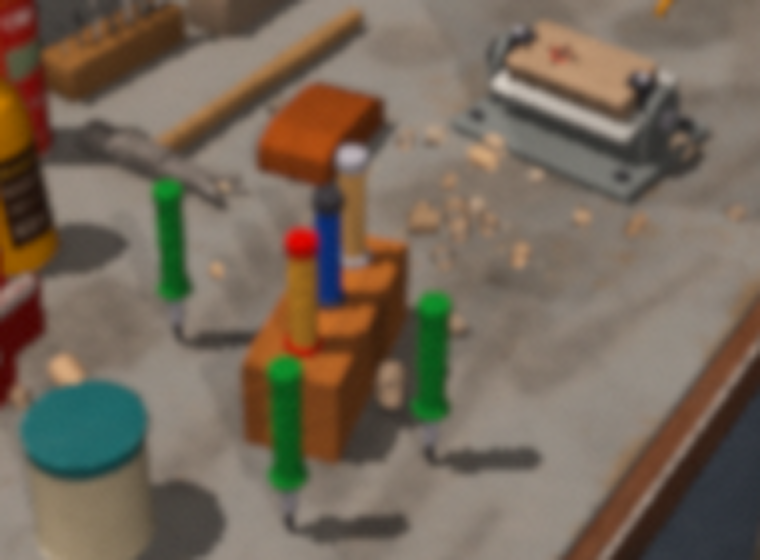

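```bash
cat >> h.py <<'E'
from scipy.spatial.transform import Rotation as Ro
def rpy(xax,yax):
    x=np.array(xax,float);x/=np.linalg.norm(x);y=np.array(yax,float);y-=x*(x@y);y/=np.linalg.norm(y)
    return Ro.from_matrix(np.c_[x,y,np.cross(x,y)]).as_euler('xyz')
E
python3 - <<'E'
from h import *
a=np.load('top0.npz');im=a['im'];d=a['d']
# caps
hsv=cv2.cvtColor(im,cv2.COLOR_RGB2HSV)
for (u0,u1,v0,v1) in ((228,250,204,222),(248,262,200,216),(260,280,196,212)):
    vs,us=np.mgrid[v0:v1,u0:u1];vs=vs.ravel();us=us.ravel();P=world('top',us,vs,d[vs,us]);m=P[:,2]>0.142;print(P[m].mean(0),m.sum(),P[m].max(0),P[m].min(0))
# rack top
vs,us=np.mgrid[190:232,225:290];vs=vs.ravel();us=us.ravel();P=world('top',us,vs,d[vs,us]);m=abs(P[:,2]-.065)<.006
r=cv2.minAreaRect(P[m][:,:2].astype(np.float32)*1000);print('rack',r,m.sum(), np.median(P[m][:,2]))
# work face plane
vs,us=np.mgrid[190:226,361:378];vs=vs.ravel();us=us.ravel();P=world('top',us,vs,d[vs,us])
sel=hsv[vs,us];m=(sel[:,0]>8)&(sel[:,0]<20)&(sel[:,1]>60)&(P[:,2]>.05)&(P[:,2]<.1)
Q=P[m];
for _ in range(3):
    c=Q.mean(0);n=np.linalg.svd(Q-c)[2][2];n*=np.sign(n[2]);r=(Q-c)@n;Q=Q[abs(r)<max(2*r.std(),.0008)]
print('face',c,n,np.degrees(np.arccos(n[2])),len(Q),r.std())
m=((hsv[vs,us][:,0]<6)|(hsv[vs,us][:,0]>172))&(hsv[vs,us][:,1]>110);print('mark',us[m].mean(),vs[m].mean(),m.sum(),P[m].mean(0))
for z in (.30,):
  for jaw in ((1,.25,0),(-1,-.25,0)):
    print(inverse_kinematics([.478,.245,z],rpy((0,0,-1),jaw)))
E
```

```text
[0.48072231 0.23181303 0.17778006] 46 [0.49772528 0.25456619 1.41182988] [0.43791131 0.0167861  0.14462377]
[0.49109567 0.19951101 0.1497278 ] 40 [0.5010139  0.20844447 0.15545526] [0.48328465 0.19052183 0.14268898]
[0.50222891 0.15110795 0.17760446] 44 [0.51244979 0.16513829 1.41182988] [0.43791131 0.0167861  0.14214266]
rack ((491.325927734375, 200.10870361328125), (62.232540130615234, 150.44325256347656), 15.78255558013916) 761 0.06499020050119975
face [ 0.4986191  -0.1538888   0.07323171] [0.020264   0.29904464 0.95402394] 17.441412547257105 455 0.0022120493235849186
mark 366.0 201.5 2 [ 0.5147799  -0.14552493  0.07149065]
[ 3.26778406e-01 -2.83477373e-02  1.66556164e+00 -4.44089210e-16
  1.50437876e+00  8.17997430e-02]
None<sys>:0: UserWarning: Gimbal lock detected. Setting third angle to zero since it is not possible to uniquely determine all angles.
```

```bash
python3 - <<'E' 2>/dev/null
from h import *
n=np.array([.02,.3,.954]);n/=np.linalg.norm(n)
m=np.array([.516,-.146,.0725])
for ang in (-30,-15,0,15,30,90,-90):
    y=(np.cos(np.radians(ang)),np.sin(np.radians(ang)),0)
    print(ang,inverse_kinematics(m+n*.071,rpy(-n,y)),inverse_kinematics(m+n*.19,rpy(-n,y)))
t=observe()['time_s']
movep([.49,-.146,.28],rpy((0,0,-1),(1,0,0)))
o=observe();print(o['time_s']-t,o['eef_pos'])
c=get_calibration('wrist');im,d=get_image('wrist');save('w1',im);np.savez('w1.npz',im=im,d=d,T=c['world_from_camera']);print(c)
E
```

```text
-30 [-0.19720413  0.08566071  1.88713606 -0.33273046  1.14921875  0.44213928] [-0.12868484 -0.02075076  1.7731184  -0.31057882  1.37904624  0.43452545]
-15 [-0.19720413  0.08566071  1.88713606 -0.33273046  1.14921875  0.1900013 ] [-0.12868484 -0.02075076  1.7731184  -0.31057882  1.37904624  0.18238746]
0 [-0.19720413  0.08566071  1.88713606 -0.33273046  1.14921875 -0.05991194] [-0.12868484 -0.02075076  1.7731184  -0.31057882  1.37904624 -0.06752577]
15 [-0.19720413  0.08566071  1.88713606 -0.33273046  1.14921875 -0.3105967 ] [-0.12868484 -0.02075076  1.7731184  -0.31057882  1.37904624 -0.31821053]
30 [-0.19720413  0.08566071  1.88713606 -0.33273046  1.14921875 -0.56489085] [-0.12868484 -0.02075076  1.7731184  -0.31057882  1.37904624 -0.57250468]
90 [-0.19720413  0.08566071  1.88713606 -0.33273046  1.14921875 -1.63699587] [-0.12868484 -0.02075076  1.7731184  -0.31057882  1.37904624 -1.6446097 ]
-90 [-0.19720413  0.08566071  1.88713606 -0.33273046  1.14921875  1.50459679] [-0.12868484 -0.02075076  1.7731184  -0.31057882  1.37904624  1.49698295]
1.875 [ 0.48985918 -0.14686615  0.27986686]
{'intrinsics': array([[333.18873551,   0.        , 319.24897593],
       [  0.        , 333.18873551, 204.97221533],
       [  0.        ,   0.        ,   1.        ]]), 'dist_coeffs': array([-0.0509055,  0.       ,  0.       ,  0.       ,  0.       ]), 'world_from_camera': array([[ 9.99996804e-01, -2.25418282e-03, -1.14486150e-03,
         4.89719569e-01],
       [-2.49009415e-03, -9.56513749e-01, -2.91676616e-01,
        -7.26354559e-02],
       [-4.37583346e-04,  2.91678535e-01, -9.56516305e-01,
         4.23328736e-01],
       [ 0.00000000e+00,  0.00000000e+00,  0.00000000e+00,
         1.00000000e+00]])}
```

View pics/w1.png

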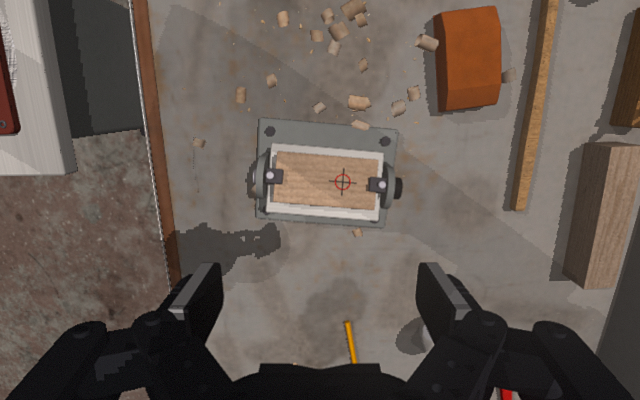

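The ringed cross is at (343,182) on the face, which spans roughly (275..382, 152..208), with toes at both ends. Next I'll measure the plane and the mark, then go to the punch.

```bash
python3 - <<'E' 2>/dev/null
from h import *
a=np.load('w1.npz');im=a['im'];d=a['d'];c=get_calibration('wrist');c['world_from_camera']=a['T']
hsv=cv2.cvtColor(im,cv2.COLOR_RGB2HSV)
vs,us=np.mgrid[145:215,265:390];vs=vs.ravel();us=us.ravel();s=hsv[vs,us]
P=world('wrist',us,vs,d[vs,us],c)
m=((s[:,0]<5)|(s[:,0]>170))&(s[:,1]>130)&(us>330)&(us<356)&(vs>168)&(vs<196)
um=us[m];vm=vs[m];print('px',um.min(),um.max(),vm.min(),vm.max(),um.mean(),vm.mean(),m.sum())
u0,v0=(um.min()+um.max())/2,(vm.min()+vm.max())/2
w=(us>288)&(us<368)&(vs>158)&(vs<202)&(d[vs,us]>0)
Q=P[w]
for _ in range(4):
    cc=Q.mean(0);n=np.linalg.svd(Q-cc)[2][2];n*=np.sign(n[2]);r=(Q-cc)@n;Q=Q[abs(r)<max(2.5*r.std(),.0005)]
print('face',cc,n,np.degrees(np.arccos(n[2])),len(Q),r.std())
o=a['T'][:3,3]
for u,v in ((u0,v0),(um.mean(),vm.mean())):
    ray=world('wrist',u,v,1,c)[0]-o; M=o+ray*((cc-o)@n)/(ray@n);print('mark',M)
rp=P[m];print('ring size',np.ptp(rp,0),rp.mean(0))
# workpiece long direction by colour+depth
w2=(s[:,0]>5)&(s[:,0]<20)&(s[:,1]>60)&(abs((P-cc)@n)<.003)
print('work rect',cv2.minAreaRect(np.float32(P[w2][:,:2]*1000)),w2.sum())
z=cv2.resize(im[140:220,255:400],None,fx=5,fy=5,interpolation=cv2.INTER_CUBIC);save('w1z',z)
E
```

```text
px 335 350 174 189 342.1818181818182 181.76363636363635 55
face [ 0.49886694 -0.15120812  0.07364022] [0.02570728 0.28684109 0.95763319] 16.7377035087555 3321 0.0007247431062403685
mark [ 0.51434624 -0.15293281  0.07374129]
mark [ 0.51400298 -0.15320159  0.07383101]
ring size [0.01622535 0.0159894  0.00597519] [ 0.5139738  -0.15309262  0.07431085]
work rect ((495.90179443359375, -151.64288330078125), (51.98847961425781, 109.26245880126953), 84.79772186279297) 4764
```

View pics/w1z.png

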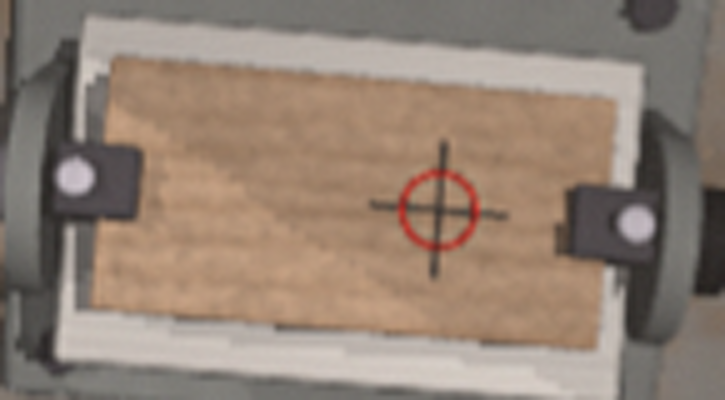

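```bash
python3 - <<'E' 2>/dev/null
from h import *
a=np.radians(15.8);j=(np.cos(a),np.sin(a),0)
print(inverse_kinematics([.4785,.245,.30],rpy((0,0,-1),j)),observe()['time_s'])
movep([.4785,.245,.30],rpy((0,0,-1),j))
gripper_to(.062)
o=observe();print(o['time_s'],o['eef_pos'],o['opening'],o['ft_force'])
c=get_calibration('wrist');im,d=get_image('wrist');save('w2',im);np.savez('w2.npz',im=im,d=d,T=c['world_from_camera'])
E
```

```text
[ 3.26476613e-01 -2.72494142e-02  1.66448645e+00 -4.44089210e-16
  1.50435562e+00  5.07145909e-02] 2.025
3.85 [0.47872933 0.24450179 0.29996606] 0.061859125184851094 [ 0.08946743 -0.28074365  0.6469084 ]
```

View pics/w2.png

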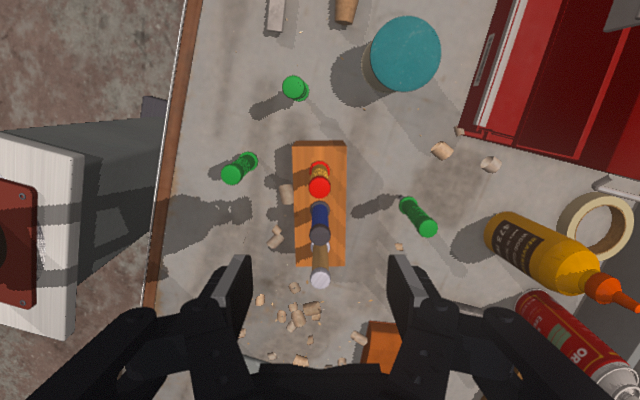

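The punch's red cap is at (319,186), with its red flange at about (319,167). The mark checks out: height 73.7 mm, ring 16 mm wide, 18.4 mm from the work's centre. Next I'll locate the cap by its ray at z=0.15.

```bash
python3 - <<'E' 2>/dev/null
from h import *
a=np.load('w2.npz');im=a['im'];d=a['d'];c=get_calibration('wrist');c['world_from_camera']=a['T'];o=a['T'][:3,3]
hsv=cv2.cvtColor(im,cv2.COLOR_RGB2HSV)
m=cv2.inRange(hsv,(0,180,110),(6,255,255));m[:150]=0;m[230:]=0;m[:,:290]=0;m[:,350:]=0
k,l,s,ce=cv2.connectedComponentsWithStats(m);print(s[1:],ce[1:])
vs,us=np.nonzero(m);P=world('wrist',us,vs,d[vs,us],c)
t=P[:,2]>.146;print('cap top',P[t].mean(0),(P[t].min(0)+P[t].max(0))/2,np.ptp(P[t],0),t.sum())
f=(P[:,2]<.08);print('flange',P[f].mean(0),np.ptp(P[f],0),f.sum())
vs,us=np.mgrid[130:280,280:360];vs=vs.ravel();us=us.ravel();P=world('wrist',us,vs,d[vs,us],c);t=abs(P[:,2]-.065)<.003
print('rack',cv2.minAreaRect(np.float32(P[t][:,:2]*1000)))
E
```

```text
[[309 161  21  14  90]
 [309 176  22  22 381]] [[319.58888889 166.06666667]
 [319.07349081 186.77165354]]
cap top [0.47741206 0.24694173 0.15268838] [0.47280668 0.27571052 0.29496299] [0.02900682 0.08039615 0.29701674] 379
flange [0.47672761 0.25047895 0.07039832] [0.02283336 0.04052513 0.00971408] 90
rack ((491.239013671875, 200.24191284179688), (62.17338943481445, 149.22027587890625), 16.156352996826172)
```

```bash
python3 - <<'E' 2>/dev/null
from h import *
r=move_l([.4782,.2455,.096],feed=.12,max_force=15);o=observe();print(r,o['time_s'],o['eef_pos'],o['ft_force'])
if not r:
    gripper_to(0.0,60);o=observe();print(o['time_s'],o['opening'],o['eef_pos'],o['ft_force'])
im,d=get_image('wrist');save('w3',im)
E
```

```text
False 5.75 [0.47881629 0.24570331 0.09681734] [ 0.81261747 -0.6365835   0.37339646]
6.225 0.01661442830720189 [0.47841189 0.24557704 0.09635827] [-0.65931634 -0.29453341  2.69689513]
```

View pics/w3.png

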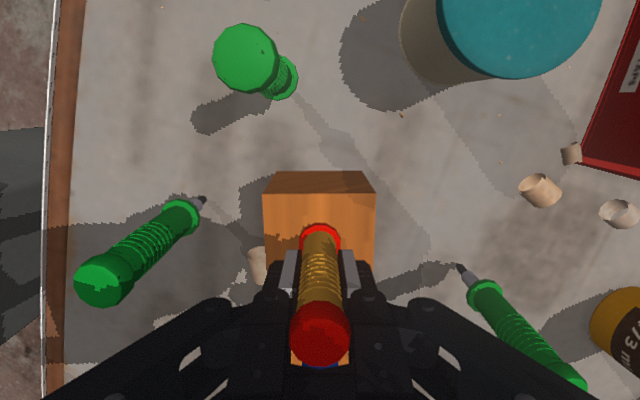

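The pads hold the brass grip between cap (320,333) and flange (320,235), so I'll lift it straight up.

```bash
python3 - <<'E' 2>/dev/null
from h import *
r=move_l([.4784,.2456,.27],feed=.12);o=observe();print(r,o['time_s'],o['eef_pos'],o['ft_force'],o['opening'])
hold(.2);o=observe();print(o['ft_force'],o['opening'])
c=get_calibration('wrist')
im,d=get_image('wrist');save('w4',im);np.savez('w4.npz',im=im,d=d,T=c['world_from_camera'])
im,d=get_image('scene');save('s4',cv2.resize(im[100:320,180:400],None,fx=2.7,fy=2.7));np.savez('s4.npz',im=im,d=d)
E
```

```text
False 7.875 [0.4779163  0.24545309 0.26894897] [-0.20871695 -0.60986761 -0.63845784] 0.016492431540366323
[-1.54801592  0.55688137 -1.18210628] 0.016620565187981523
```

View pics/w4.png

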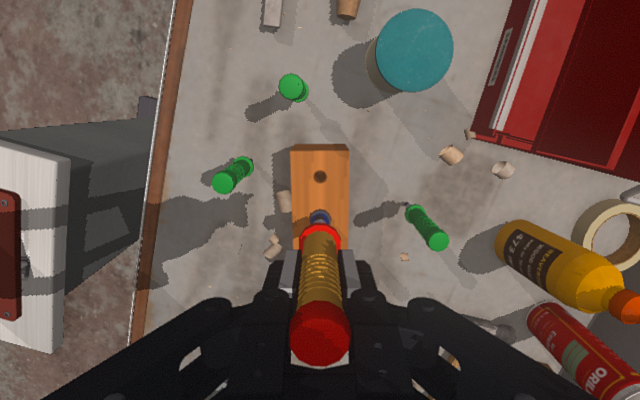

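View pics/s4.png

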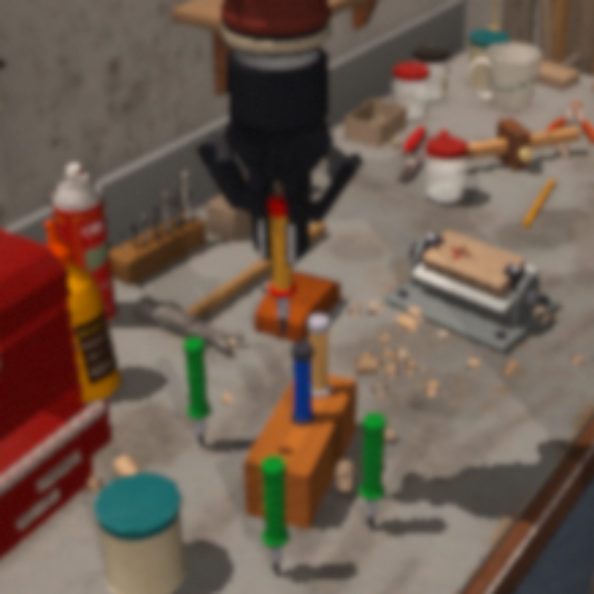

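The punch is out and hanging straight, with its empty pocket at (320,176) in the wrist view. Next is a high tilted stand-off over the mark.

```bash
cat >> h.py <<'E'
N=np.array([.0257,.2868,.9576]);N/=np.linalg.norm(N)
MK=np.array([.5142,-.1530,.0738]); RW=rpy(-N,(1,0,0))
E
python3 - <<'E' 2>/dev/null
from h import *
movep(MK+N*.19,RW);o=observe();print(o['time_s'],o['eef_pos'])
r=move_l(MK+N*.096,feed=.08,max_force=12);hold(.3);o=observe();print(r,o['time_s'],o['eef_pos']-MK-N*.096,o['ft_force'],o['ft_force']@N,o['opening'])
c=get_calibration('wrist')
im,d=get_image('wrist');save('w5',im);np.savez('w5.npz',im=im,d=d,T=c['world_from_camera'])
im,d=get_image('scene');save('s5',cv2.resize(im[150:250,290:420],None,fx=6,fy=6,interpolation=cv2.INTER_CUBIC));np.savez('s5.npz',im=im,d=d)
E
```

```text
9.4667 [ 0.5192968  -0.09760116  0.25583362]
False 11.0917 [1.57496490e-04 7.53761000e-05 2.70547893e-04] [-1.43907678e-03  1.18937734e+00 -1.64465542e+00] -1.2338995829108983 0.0168946928430918
```

View pics/w5.png

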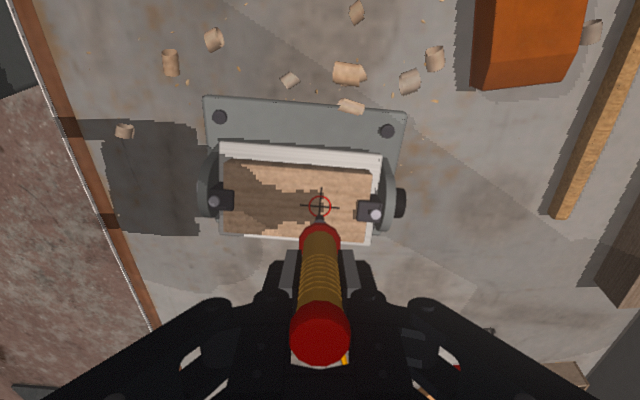

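View pics/s5.png

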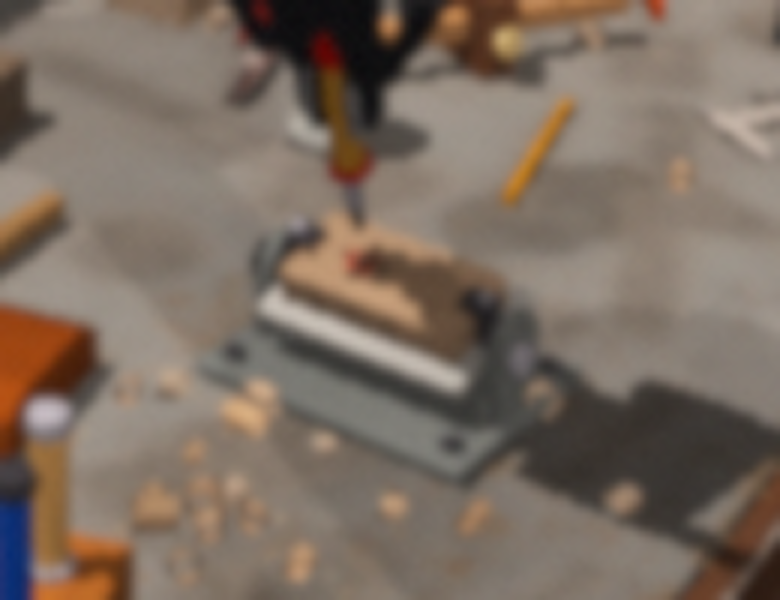

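The cross and ring are at (320,206), with the nose just below at (320,215). I'll measure the tip, the punch axis, and the mark again here.

```bash
python3 - <<'E' 2>/dev/null
from h import *
a=np.load('w5.npz');im=a['im'];d=a['d'];T=a['T'];c=get_calibration('wrist');c['world_from_camera']=T;o=T[:3,3]
z=cv2.resize(im[150:270,240:400],None,fx=5,fy=5,interpolation=cv2.INTER_NEAREST);save('w5z',z)
vs,us=np.mgrid[190:370,280:360];vs=vs.ravel();us=us.ravel();P=world('wrist',us,vs,d[vs,us],c)
h=(P-MK)@N; lat=P-MK-h[:,None]*N
R=Ro.from_euler('xyz',RW).as_matrix()
L=lat@R[:,1:]   # tool y, z
for lo,hi in ((.012,.02),(.02,.03),(.03,.04),(.045,.065),(.065,.07),(.08,.105),(.14,.15),(.15,.16)):
    s=(h>lo)&(h<hi)&(np.abs(L[:,0])<.014)&(abs(L[:,1])<.02);print(lo,hi,s.sum(),np.median(L[s],0).round(4) if s.any() else '',L[s].min(0).round(4) if s.any() else '',L[s].max(0).round(4) if s.any() else '',h[s].min() if s.any() else '')
hsv=cv2.cvtColor(im,cv2.COLOR_RGB2HSV);s=hsv[vs,us]
m=((s[:,0]<5)|(s[:,0]>170))&(s[:,1]>120)&(vs<222)
u,v=us[m],vs[m];print(u.min(),u.max(),v.min(),v.max(),m.sum(),'ring h',np.median(h[m]))
for row in range(208,232,2): print(row, (world('wrist',[320],[row],d[row:row+1,320],c)-MK)@N, im[row,318:323].mean(0))
# ring centre ray
# plane fit again
vs,us=np.mgrid[170:240,225:365];vs=vs.ravel();us=us.ravel();P=world('wrist',us,vs,d[vs,us],c);Q=P[abs((P-MK)@N)<.006]
for _ in range(4):
    cc=Q.mean(0);n=np.linalg.svd(Q-cc)[2][2];n*=np.sign(n[2]);r=(Q-cc)@n;Q=Q[abs(r)<max(2.5*r.std(),.0005)]
print('face',n,len(Q),r.std(),'offset at mark',(cc-MK)@n/(N@n), np.degrees(np.arccos(n@N)))
for uu in [((u.min()+u.max())/2,(v.min()+v.min()+u.max()-u.min())/2)]:
    ray=world('wrist',*uu,1,c)[0]-o;print(uu,o+ray*((cc-o)@n)/(ray@n)-MK)
E
```

```text
0.012 0.02 0    
0.02 0.03 12 [-0.0001 -0.0025] [-0.0025 -0.0029] [ 0.0022 -0.0017] 0.026175742085632052
0.03 0.04 25 [-0.0004 -0.0024] [-0.0031 -0.003 ] [ 0.0022 -0.0005] 0.030014154231282453
0.045 0.065 8 [ 0.0002 -0.0046] [-0.0017 -0.005 ] [ 0.0014 -0.0043] 0.045368603288739505
0.065 0.07 144 [ 0.0001 -0.0091] [-0.0115 -0.0117] [0.0113 0.0046] 0.06519319589163813
0.08 0.105 827 [ 0.0001 -0.0079] [-0.0139 -0.0113] [ 0.014  -0.0019] 0.08003362310230887
0.14 0.15 1895 [-0.0004 -0.0079] [-0.0137 -0.0126] [0.0132 0.011 ] 0.14000241215518522
0.15 0.16 2168 [-0.0004 -0.0013] [-0.0125 -0.0126] [0.0122 0.0092] 0.1500016937359013
308 331 195 216 95 ring h 0.0006172044623523157
208 [0.00037826] [79.6 64.4 54.4]
210 [0.00062036] [78.8 64.  53.2]
212 [0.00039522] [110.8  90.4  75. ]
214 [0.02690011] [104.   86.   71.6]
216 [0.03116576] [49.2 40.4 38.2]
218 [0.03518451] [48.6 43.  40.2]
220 [0.04552017] [76.4 71.2 71.8]
222 [0.06685604] [80.4 58.2 58. ]
224 [0.07017091] [89.2 31.  24.2]
226 [0.07081779] [116.6  33.   26.8]
228 [0.07012246] [115.8  32.   25.4]
230 [0.07050162] [108.6  37.8  26. ]
face [0.02657867 0.28412146 0.95841983] 8143 0.0006236425252373882 offset at mark -0.00011387612400899543 0.1681924490475836
(np.float64(319.5), np.float64(206.5)) [-9.95196493e-05 -4.10081349e-04  5.51154941e-06]
```

View pics/w5z.png

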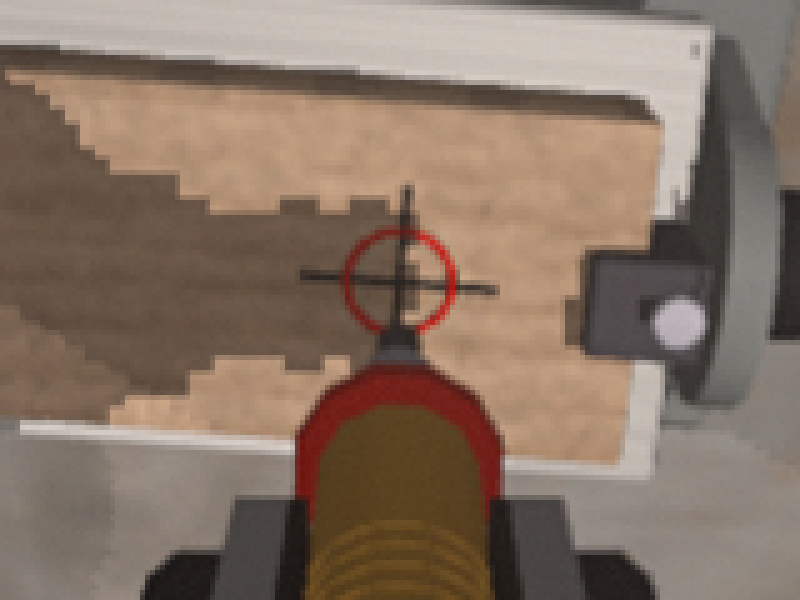

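The tip is about 20.5 mm above the face by the flange (nominal 19.6 mm), the axis is centred within about 1 mm, and the mark agrees to 0.4 mm. From here I'll press in slow steps, averaging the force at each.

```bash
python3 - <<'E' 2>/dev/null
from h import *
def F(k=12):
    f=[]
    for _ in range(k): hold(.02);f.append(observe()['ft_force'])
    f=np.array(f);return f.mean(0)@N,(f@N).std()
print(F())
move_l(MK+N*.080,feed=.03,max_force=8);f0,_=F();print('base',f0)
for s in (.077,.0755,.0745,.0735,.0725,.0715):
    r=move_l(MK+N*s,feed=.01,max_force=6);f,sd=F();o=observe();e=o['eef_pos']-MK
    print(s,r,round(f-f0,2),round(sd,2),(e@N).round(5),(e-N*(e@N)).round(4),round(o['time_s'],1))
    if f-f0>3.8: break
E
```

```text
(np.float64(-1.2083401495365813), np.float64(0.4974253268818316))
base -0.8880668287263429
0.077 False -0.35 0.57 0.07704 [ 0. -0.  0.] 12.9
0.0755 False -0.29 0.46 0.07548 [-0.  0. -0.] 13.4
0.0745 False 1.42 0.56 0.07461 [ 0.0001 -0.      0.    ] 13.9
0.0735 False 2.08 0.41 0.07359 [ 0.0001 -0.      0.    ] 14.3
0.0725 False 2.6 0.47 0.07258 [ 0.0001 -0.      0.    ] 14.8
0.0715 False 3.09 0.28 0.07158 [ 0.0001 -0.      0.    ] 15.2
```

Contact came at about 0.0753, and the slope of roughly 0.55 N/mm fits the spring (0.6 N/mm). The nose is about 3.6 mm in now, so I'll go to 5 mm.

```bash
python3 - <<'E' 2>/dev/null
from h import *
r=move_l(MK+N*.0704,feed=.01,max_force=6)
f=[]
for _ in range(40): hold(.02);f.append(observe()['ft_force'])
f=np.array(f)@N;print(r,f.mean()+1.13,f.std())
o=observe();e=o['eef_pos']-MK;print(e@N,(e-N*(e@N)),o['opening'],o['time_s'])
c=get_calibration('wrist');T=c['world_from_camera'];im,d=get_image('wrist')
save('w6',cv2.resize(im[150:270,240:400],None,fx=5,fy=5,interpolation=cv2.INTER_NEAREST))
vs,us=np.mgrid[190:370,280:360];vs=vs.ravel();us=us.ravel();P=world('wrist',us,vs,d[vs,us],c)
h=(P-MK)@N; L=(P-MK-h[:,None]*N)@Ro.from_euler('xyz',RW).as_matrix()[:,1:]
hsv=cv2.cvtColor(im,cv2.COLOR_RGB2HSV)[vs,us]
m=((hsv[:,0]<6)|(hsv[:,0]>172))&(hsv[:,1]>150)&(h>.03)&(h<.06)
print('flange top h',np.percentile(h[m],[50,80,95]),'L',L[m].min(0),L[m].max(0))
m=((hsv[:,0]<6)|(hsv[:,0]>172))&(hsv[:,1]>150)&(h>.1)&(h<.14)
print('cap',np.percentile(h[m],[50,95]),L[m].min(0),L[m].max(0))
vs,us=np.mgrid[150:260,200:390];vs=vs.ravel();us=us.ravel();P=world('wrist',us,vs,d[vs,us],c);Q=P[abs((P-MK)@N)<.005]
cc=Q.mean(0);n=np.linalg.svd(Q-cc)[2][2];n*=np.sign(n[2]);print('face angle',np.degrees(np.arccos(n@N)),(cc-MK)@n,len(Q))
im,d=get_image('scene');save('s6',cv2.resize(im[150:250,290:420],None,fx=6,fy=6,interpolation=cv2.INTER_CUBIC))
E
```

```text
False 3.963004900745137 0.4870426534852245
0.07042119433079498 [ 5.74066715e-05 -3.46566627e-06 -5.02713419e-07] 0.016582707382593622 16.15
flange top h [0.04468313 0.04526985 0.04578404] L [-0.01164837 -0.01187939] [0.01052541 0.00521858]
cap [0.12441804 0.12556578] [-0.01101467 -0.01124497] [0.0102238  0.00993817]
face angle 0.3036349173462735 -4.7317358135730986e-05 10849
```

View pics/w6.png

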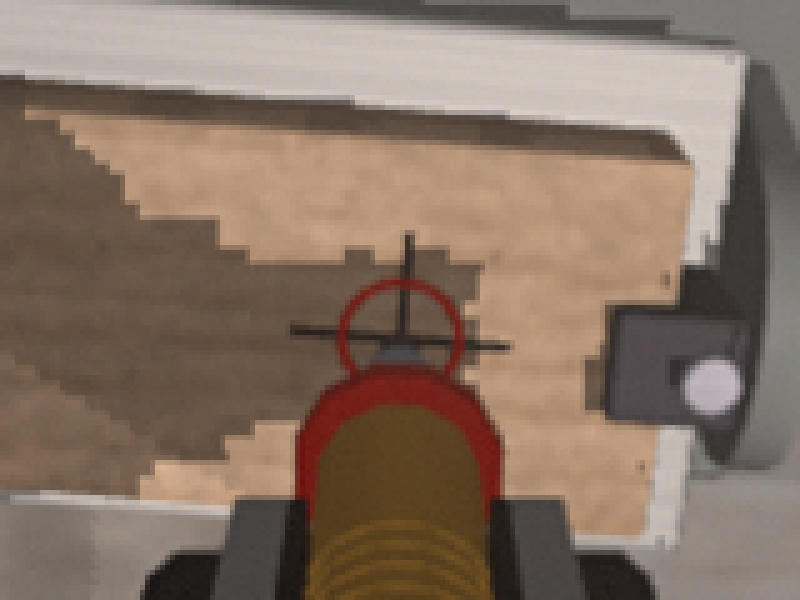

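View pics/s6.png

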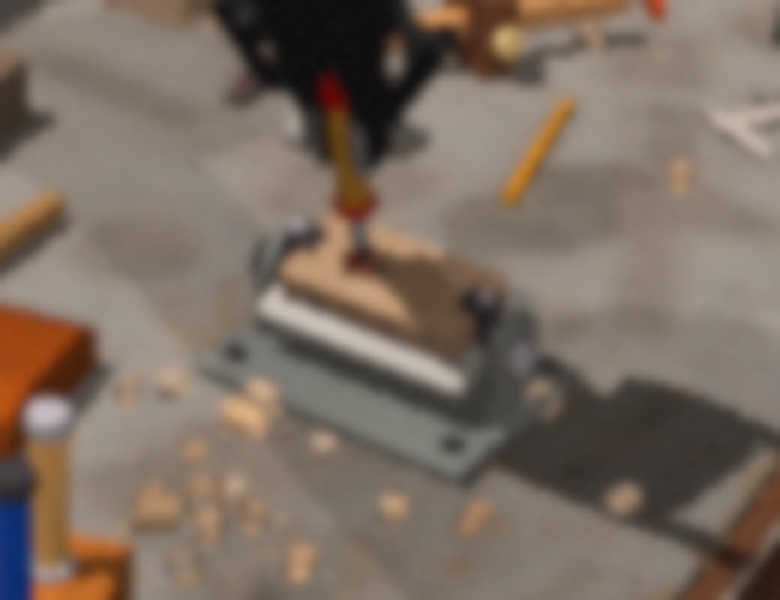

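The flange top sits 45 mm above the face, so the nose is about 5 mm in. The force of about 4 N agrees, and the point is inside the ring at the cross. I'm handing in.

```bash
python3 -c "
from h import *
print(job_done(), observe()['time_s'])"
```

```text
the job is handed in; nothing more can be done
the job is handed in; nothing more can be done
```

I drew the brass punch straight up out of the rack's left pocket, carried it over the other tools and set its point on the ringed cross, square to the face. I then pressed it in slowly and handed the job in at about 16 s, still gripped and pressed. The hand-in gave no verdict.

Last checks before handing in:
- **Nose travel:** the flange top stood about 45 mm above the face, which means about 5 mm in. The push was about 4.0 N, with 0.5 N of noise, which puts it nearer 4.6 mm. Both are well inside 2 to 8.5 mm.
- **Position:** the point's final position on the mark was not measured directly, because the flange partly hides it. From the arm pose and the punch's axis it should be within about 1 mm of the cross, and the pictures show it inside the ring.
- **Squareness:** the tool axis was within about 0.3° of the measured face normal, and flange and cap were both centred on that axis.
- **Table and bystanders:** the face had not moved by more than the measurement noise. In the pictures the bystanders looked untouched, though I did not measure their final positions.

One early reading disagreed: the coarse top view put the mark about 7 mm off in y, from only two pixels. I used the close wrist view instead, and a second look from nearer agreed with it to 0.4 mm.

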